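# Pack the cartridge bay and hold it clamped

### The job

Stand blue spacers one by one in the gap between the test cartridge and the sprung pusher in the bay, until the pusher, slid forward, closes on them before it runs out of travel and clamps the whole row against the read head. Finish while still holding the pusher there with the gripper, pressing the row together firmly but not hard (roughly 5 to 15 N on the row): do not let go, as its spring would open the gap again. Leave spacers you do not need standing on their tray, and leave everything else on the counter alone.

Things in the scene. Friction and masses are not known exactly. Their poses are not given: they have to be found in the camera images.
- bay: Cartridge bay, fixed on the counter: an aluminium channel with low white side rails. Origin at the centre of its underside; its y axis runs along the channel from the pusher towards the read head, x across, z up. Base 64 x 250 mm; channel floor 12 mm above the counter; channel 48 mm wide between rails, rail tops 24 mm above the counter. A white spring housing, 62 tall, stands behind the pusher (y -125 to -99 mm).
- follower (a joint): The grey sprung pusher in the bay, with an orange grip fin on top; metres of travel towards the read head. 0 = fully back, where its spring returns it whenever let go; 0.026 = the end of its travel. Its spring pushes back with about 3 N at 0 rising to 4.6 N at 0.026. At 0 its flat front face (44 mm wide, from 14 to 64 mm above the counter) stands at y = -45 mm in the bay's frame. It collides with the spacers and cartridge.
- follower_grip (a point): Middle of the pusher's orange grip fin, 74 mm above the counter, on the bay's centre line; it moves with the pusher. The fin is 20 mm across the bay, 16 mm along it, and stands from 50 to 92 mm above the counter; its centre is 28 mm behind the pusher's front face. The grey block below the fin is 40 mm along the bay.
- read_head: White read head with a teal top, the fixed end stop of the bay. Origin at the centre of its underside, on the channel floor, axes as the bay's. 46 mm across, 30 mm along the bay, 75 tall; its face towards the pusher is 15 mm from the origin in -y. Where it stands along the bay differs every time.
- cartridge_c (a point): Centre of the loose white test cartridge with a red band, about 80 g, standing in the channel against the read head: 44 mm across the bay, 30 mm along it, 56 tall (28 mm above the channel floor to the centre). The gap to fill is between it and the pusher.
- tray: Flat grey spacer tray, fixed on the counter, 90 x 240 mm, floor 6 mm thick, 12 mm high side edges along its two long sides; origin at the centre of its underside, long side along y.
- spacer1_c (a point): Centre of a blue blank spacer, one of three alike, about 50 g, standing in a row on the tray (places swap, about 48 mm apart): 44 mm along its own x, 18 mm thick along its own y, 56 tall. In the bay its 44 mm side goes across the channel, the 18 mm thickness along it.
- spacer2_c (a point): Centre of a blue blank spacer, like spacer1.
- spacer3_c (a point): Centre of a blue blank spacer, like spacer1.
- old_cartridge: Bystander: sizes in mm: used white test cartridge with an orange band and top, standing in the row on the tray among the spacers, 44 x 30 (along its y), 56 tall. Origin at the centre of its underside.
- reagent_bottle: Bystander: sizes in mm: amber bottle, diameter 44, 85 tall. Origin at the centre of its underside.
- pot: Bystander: sizes in mm: clear sample pot with red lid, diameter 42, 50 tall. Origin at the centre of its underside.
- pen_cup: Bystander: sizes in mm: blue cup of pens, diameter 60, 85 tall, pens to 130. Origin at the centre of its underside.
- mouse: Bystander: sizes in mm: black computer mouse, 100 x 58 x 26. Origin at the centre of its underside.
- tube_rack: Bystander: sizes in mm: white rack with four capped tubes, 50 x 150, 82 tall. Origin at the centre of its underside.
- tip_box: Bystander: sizes in mm: clear box with yellow lid, 85 x 120, 64 tall. Origin at the centre of its underside.
There are look-alikes about, which are no part of the job. Leave any red or yellow look-alike of the part that bears spacer1_c alone.

How it is judged:
By the outcome, as a careful person would: the job done as asked, in the order asked, and still so for the second after the job is handed in, while the arm keeps its last pose, push and grip.
It also fails if it takes over 69 s, if anything falls off the work surface, if the arm or the gripper's body presses on something with over 40 N, if the wrist force passes 120 N, or if a joint passes its speed limit or range.

### The arm

A 6-joint arm with a two-finger parallel gripper is mounted at the origin on the work surface. World frame = base frame: x ahead of the robot, y to its left, z up, the work surface at z = 0. Lengths are in mm, angles in rad, forces in N, time in s.
With the tool pointing down it reaches from about 350 to 975 mm from the base axis. Payload 7.1 kg.
Tool frame: the origin (TCP) lies at the centre of the arm's flange, where the gripper is bolted on; the fingertips stand 182 mm ahead of it and the grasp point (between the pads) lies 163 mm ahead of it; x points along the fingers, y is the direction in which the jaws open and shut, and the axes are right-handed (so a half turn about x gives the same grasp; the last joint's range is limited). The gripper opens to 88 mm and grips with 3 to 60 N. Pads are 20 mm wide; open, the fingers measure 115 mm over their backs; the gripper's body (75 mm by 178 mm) begins 61 mm behind the grasp point.
Start: joints at [1.227, 0.423, 1.63, -0, 1.089, -0.019], TCP at [199.418, 592.317, 404.675] pointing down, gripper open.
Joint ranges: [-3, 3], [-0.9, 2.11], [0.09, 2.58], [-1.31, 4.45], [0.11, 2.69], [-2.54, 2.54]. Speed limits (rad/s): [2.39, 2.39, 3.01, 3.14, 3.14, 3.14].

### API

Orientations are given as a rotation vector (axis times angle).
In Python, from workcell import readout, viewer, workorder, models gives the robot as it stands. The module is installed in compiled form; this text tells all that it offers.
- The arm moves only by the tool apply_moves, never from a script. Its argument "commands" is a list that holds one entry, the list of rows, each a list of 4 numbers: the shift along the world's x, y, z in m, then the turn about the world's z in rad. A call has 1 to 8 rows; each row is the pose to reach, as a shift and turn from the pose commanded when the call began; what a row does not reach only later rows make up. A row lasts 1/8 s, in which the tool goes at most 62.5 mm and 10.7 degrees, less where a joint would pass 70% of its speed; a pose out of reach is approached as far as the arm can. A call with a gripper value outside its range is refused whole. "gripper" is the finger opening in m, from 0 to 0.0878, set as the call begins (left out, the last holds). The fingers move at their own pace and stop on an object; the grip force is fixed at half the most. Time passes only in rows, so rows that repeat a pose let the fingers close. It gives the time, the measured TCP pose, the force and the opening at its end, in the units of the state.
- readout.get_obs(): the state, without advancing time (a new reading comes with each control period).
- viewer.get_image(name): name is "scene" or "top" or "wrist"; returns a dict with "color" (400x640x3 uint8, red, green, blue), "vertical_fov" (degrees; the focal length in pixels is half the picture's height over the tangent of half this angle, whatever the lens; pixels are square), "cx", "cy" (the principal point, pixels), "D" ([k1, k2, p1, p2, k3] as OpenCV has them; the pictures are not rectified), "rvec" (rotation vector, rad) and "tvec" (3), from world to camera coordinates, as OpenCV has them. Camera axes: x right, y down, z forward; pixel columns grow to the right and rows downward; lengths in mm; the calibration is good to about 2 mm. A picture is of the moment at which its call begins. There is no depth.
- workorder.close_job(): hands the job in, once; it reports no verdict.
Trained networks look in the newest picture that a camera, given by its name, has taken for a name from the list of things; names that differ only in an ending like _2 or _b are one class to them, and where a whole thing is asked for, a point or a joint stands for the part that bears it (a point fixed in the world has none). Each returns a list of dicts, best first, with "conf" (0 to 1); they miss things now and then, are a little off and sometimes report something else, mostly with a low value. They report only what shows in the picture. A call takes as long as a camera call. They do not tell look-alikes from the thing itself.
- models.search_frame(camera, label): "position" ([x, y, z] in mm, in world coordinates, good to about 4 mm: the middle of the surface that is visible of it).
- models.place_of(camera, label): "position" ([x, y, z] in mm, in world coordinates, good to about 4 mm: a listed point, or the origin of a listed thing).
The state is a dict: "t": time; "qpos": joint angles; "qvel": joint speeds; "joint_torque": joint torques, N m; "ee_pos": TCP position; "orientation": TCP orientation; "ft_force": force on the tool from outside, world axes, zero at the start; "moment": the same for the moment, N m; "width": finger opening in mm.
Only numpy, scipy, OpenCV 4.12 (cv2) and the standard library are available. Lean on these libraries where they do the work, as an engineer would, in place of code of your own. Each camera call takes 0.05 s, during which the arm holds its last target.

## Working session

There is one attempt and no reset: what is moved stays moved. The work goes in short steps, Python scripts to look and compute and a tool call to move; the robot and the scene stay as the last step left them, time stands still between calls to the robot, and variables do not carry over. Pictures are saved under pics/ and viewed, and the job is handed in when it is done.

Besides the shell and the picture viewer there is one more tool, called after "Request:" as name([rows], argument=value, ...), one row to a line, values as JSON. apply_moves: Moves the arm, as the interface text tells. Its arguments: {"type":"object","properties":{"commands":{"type":"array","items":{"type":"array","items":{"type":"array","items":{"type":"number"}}}},"gripper":{"type":"number"}},"required":["commands"]}

```bash
mkdir -p pics
cat > h.py <<'E'
import numpy as np, cv2
from workcell import readout, viewer, workorder, models
def cam(n):
    d=viewer.get_image(n); im=d['color']; h=im.shape[0]
    f=h/2/np.tan(np.radians(d['vertical_fov'])/2)
    K=np.array([[f,0,d['cx']],[0,f,d['cy']],[0,0,1.]])
    return im,K,np.array(d['D'],float),np.array(d['rvec'],float),np.array(d['tvec'],float)
def proj(c,P):
    return cv2.projectPoints(np.array(P,float).reshape(-1,3),c[3],c[4],c[1],c[2])[0].reshape(-1,2)
def back(c,uv,z):
    uv=np.array(uv,float).reshape(-1,1,2)
    n=cv2.undistortPoints(uv,c[1],c[2]).reshape(-1,2)
    R=cv2.Rodrigues(c[3])[0]; C=-R.T@c[4].ravel()
    out=[]
    for a in n:
        d=R.T@np.array([a[0],a[1],1]); s=(z-C[2])/d[2]; out.append(C+s*d)
    return np.array(out)
def save(im,n): cv2.imwrite('pics/'+n,im[:,:,::-1])
E
python3 - <<'E'
from h import *
np.set_printoptions(precision=1,suppress=True)
o=readout.get_obs(); print(o)
for n in ['scene','top','wrist']:
    c=cam(n); save(c[0],n+'0.png')
    if n=='wrist': continue
    for l in ['bay','follower_grip','read_head','cartridge_c','tray','spacer1_c','old_cartridge']:
        print(n,l,[(np.round(r['position'],1).tolist(),round(r['conf'],2)) for r in models.place_of(n,l)][:6])
E
```

```text
{'t': 0.0, 'qpos': array([ 1.2,  0.4,  1.6, -0. ,  1.1, -0. ]), 'qvel': array([-0.,  0.,  0.,  0., -0.,  0.]), 'joint_torque': array([ -0. , -54.5, -27.4,   0.1,   0. ,  -0. ]), 'ee_pos': array([199.3, 592.1, 403.9]), 'orientation': array([ 0.3,  1.6, -0.3]), 'ft_force': array([-0.5, -0.5, -0.3]), 'moment': array([ 0.,  0., -0.]), 'width': 87.8735135480645}
scene bay [([570.7, -201.6, -1.1], 0.74)]
scene follower_grip [([587.1, -272.6, 71.8], 0.92), ([568.2, -187.0, 41.4], 0.23)]
scene read_head [([558.9, -154.3, 12.1], 0.67)]
scene cartridge_c [([567.2, -185.0, 42.1], 0.77)]
scene tray [([551.7, 215.5, -1.9], 0.73), ([700.3, 6.8, -3.1], 0.41)]
scene spacer1_c [([416.6, 269.2, 24.9], 0.71), ([549.0, 239.4, 32.2], 0.69)]
scene old_cartridge [([537.1, 201.9, 6.0], 0.54)]
top bay [([569.1, -203.5, 3.2], 0.59)]
top follower_grip [([586.1, -269.6, 73.8], 0.76)]
top read_head [([557.5, -151.6, 9.9], 0.65)]
top cartridge_c [([562.6, -186.8, 41.4], 0.48)]
top tray [([553.7, 221.7, 1.9], 0.88)]
top spacer1_c [([419.5, 274.6, 27.8], 0.8), ([556.1, 235.9, 36.5], 0.64), ([682.5, 276.9, 33.1], 0.62)]
top old_cartridge [([539.2, 199.5, 6.6], 0.69), ([528.4, 7.3, -1.5], 0.5)]
```

View pics/scene0.png

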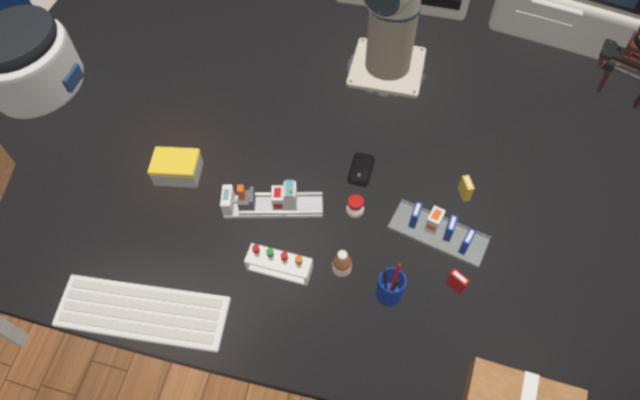

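View pics/top0.png

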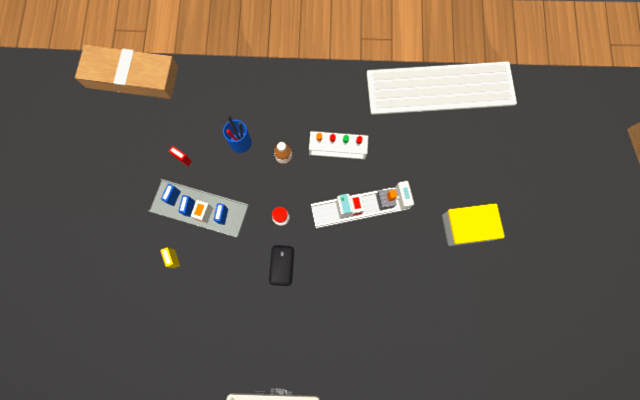

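View pics/wrist0.png

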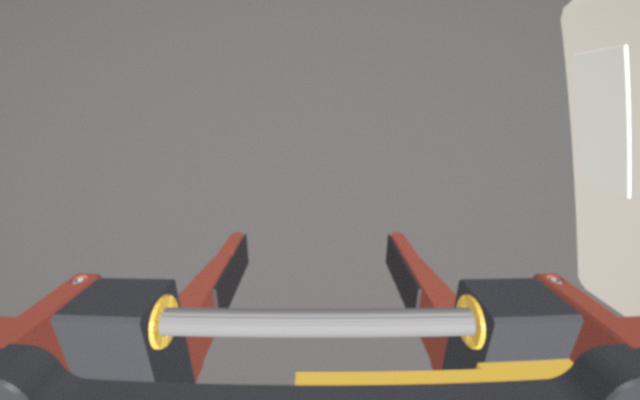

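The top view shows the bay at around (360,205), with its pusher fin at (392,195), the red-banded cartridge at (356,205) and the read head at (345,205).

Things that could be taken for a spacer in the top view:
- blue at (170,195), (186,206) and (220,213), on the tray
- old cartridge with the orange band at (200,210)
- red look-alike at (179,155)
- yellow look-alike at (170,258)

I choose the blue ones on the tray and will check them in a crop.

Run:
```python
from h import *
np.set_printoptions(precision=3,suppress=True)
o=readout.get_obs(); print(o['ee_pos'],o['orientation'])
Rt=cv2.Rodrigues(o['orientation'])[0]; print(Rt)
c=cam('wrist'); R=cv2.Rodrigues(c[3])[0]; C=-R.T@c[4].ravel(); print('cam',C,'fwd',R[2],'right',R[0],c[1])
print('in tool',Rt.T@(C-o['ee_pos']),Rt.T@R[2],Rt.T@R[0])
c=cam('top'); im=c[0]
print('top K',c[1],c[2])
a=cv2.resize(im[170:270,140:250],None,fx=7,fy=5.9,interpolation=cv2.INTER_CUBIC) if 0 else cv2.resize(im[180:250,140:255],None,fx=6.9,fy=6.9,interpolation=cv2.INTER_CUBIC)
save(a,'c1.png')
save(cv2.resize(im[170:240,305:420],None,fx=6.9,fy=6.9,interpolation=cv2.INTER_CUBIC),'c2.png')
```

```text
[199.423 592.313 404.677] [ 0.255  1.556 -0.255]
[[ 0.     0.319  0.948]
 [ 0.     0.948 -0.319]
 [-1.     0.     0.   ]]
cam [120.145 618.213 385.2  ] fwd [ 0.286 -0.096 -0.953] right [0.32  0.947 0.001] [[285.709   0.    316.689]
 [  0.    285.709 199.674]
 [  0.      0.      1.   ]]
in tool [ 19.476  -0.757 -83.399] [0.953 0.    0.302] [-0.     1.     0.001]
top K [[416.672   0.    315.782]
 [  0.    416.672 201.484]
 [  0.      0.      1.   ]] [0.024 0.    0.    0.    0.   ]
```

View pics/c1.png

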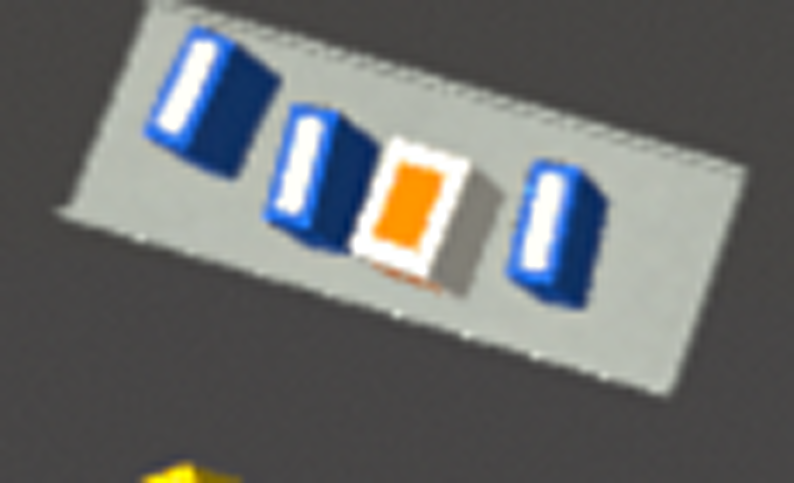

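View pics/c2.png

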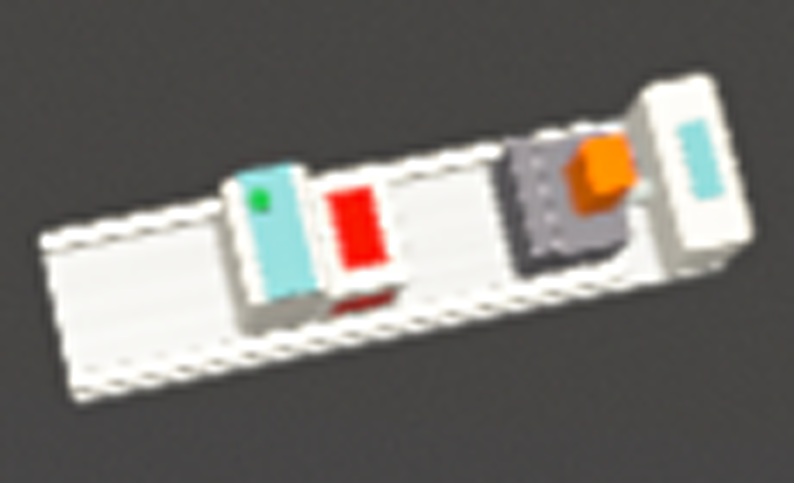

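The crop confirms three blue spacers with white tops on the grey tray. From left to right they are spacer, spacer, orange old cartridge, spacer. Next I move above the tray for a close wrist view.

Request:
apply_moves([
  [[0.045,-0.043,-0.01,-0.18],[0.09,-0.086,-0.02,-0.36],[0.135,-0.129,-0.03,-0.54],[0.18,-0.172,-0.045,-0.72],[0.225,-0.215,-0.055,-0.9],[0.27,-0.258,-0.065,-1.08],[0.315,-0.3,-0.075,-1.26],[0.36,-0.342,-0.085,-1.44]],
])

```text
t: 1.95
ee_pos: [558.0, 251.4, 320.2]
orientation: [1.355, 1.108, -1.354]
ft_force: [-0.3, 1.3, -0.1]
width: 88.0
```

Run:
```python
from h import *
np.set_printoptions(precision=2,suppress=True)
o=readout.get_obs(); print(o['t'],o['ee_pos'],o['qvel'])
c=cam('wrist'); save(c[0],'w1.png')
import pickle; pickle.dump((c,o),open('w1.pkl','wb'))
for l in ['tray','spacer1_c','old_cartridge']:
    print(l,[(np.round(r['position'],1).tolist(),round(r['conf'],2)) for r in models.place_of('wrist',l)][:6])
```

```text
1.95 [557.99 251.44 320.18] [-0.76  0.33 -0.35  0.    0.01  0.67]
tray []
spacer1_c [([684.8, 274.5, 25.3], 0.92), ([420.8, 270.3, 29.1], 0.63)]
old_cartridge [([535.4, 203.9, 4.5], 0.92)]
```

View pics/w1.png

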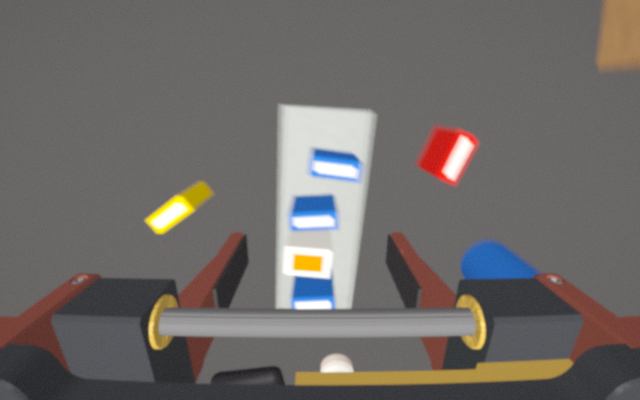

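The wrist view shows, from the top (+y) down, a spacer at (336,165), a spacer at (314,212), the old cartridge at (307,263) and a partly hidden spacer at (313,295). Red is at (448,155) and yellow at (180,207). I shift so the row clears the fingers, then measure at rest.

Request:
apply_moves([
  [[-0.004,-0.04,-0.01,-0.06],[-0.008,-0.09,-0.02,-0.06],[-0.008,-0.09,-0.02,-0.06],[-0.008,-0.09,-0.02,-0.06]],
])

```text
t: 2.65
ee_pos: [548.4, 164.3, 300.9]
orientation: [1.394, 1.079, -1.392]
ft_force: [-0.2, -0.1, -0.1]
width: 87.9
```

```bash
cat >> h.py <<'E'
def fitbox(c,m,l,w,z0,h,x0):
    """fit (x,y,yaw) so convex silhouette of box matches mask; x0 init"""
    from scipy.optimize import minimize
    H,W=m.shape; S=4
    big=cv2.resize(m.astype(np.uint8)*255,None,fx=S,fy=S,interpolation=cv2.INTER_CUBIC)>127
    def cost(p):
        x,y,t=p[0],p[1],p[2]/50
        P=[]
        for a in(-l/2,l/2):
            for b in(-w/2,w/2):
                for z in(z0,z0+h):
                    P.append([x+a*np.cos(t)-b*np.sin(t),y+a*np.sin(t)+b*np.cos(t),z])
        q=(proj(c,P)+.5)*S-.5
        hull=cv2.convexHull(q.astype(np.float32))
        mm=np.zeros(big.shape,np.uint8); cv2.fillConvexPoly(mm,np.round(hull*16).astype(np.int32),1,shift=4)
        return np.sum((mm>0)!=big)
    best=None
    for s in range(3):
        sim=np.array([x0,x0])[0:1]
        sim=np.vstack([x0,np.array(x0)+[6,0,0],np.array(x0)+[0,6,0],np.array(x0)+[0,0,6]]) if s==0 else np.vstack([best.x,best.x+[3,1,0],best.x+[0,-3,1],best.x+[1,0,4]])
        r=minimize(cost,sim[0],method='Nelder-Mead',options=dict(initial_simplex=sim,xatol=.05,fatol=1,maxiter=200))
        if best is None or r.fun<best.fun: best=r
    return best.x[0],best.x[1],best.x[2]/50,best.fun/S/S,big.sum()/S/S
E
python3 - <<'E'
from h import *
np.set_printoptions(precision=2,suppress=True)
o=readout.get_obs(); print(o['t'],o['ee_pos'],o['qvel'])
c=cam('wrist'); save(c[0],'w2.png')
for l in ['tray','spacer1_c','old_cartridge']:
    print(l,[(np.round(r['position'],1).tolist(),round(r['conf'],2)) for r in models.place_of('wrist',l)][:6])
im=c[0]; hsv=cv2.cvtColor(im,cv2.COLOR_RGB2HSV)
b=((hsv[...,0]>100)&(hsv[...,0]<130)&(hsv[...,1]>100)).astype(np.uint8)
b=cv2.morphologyEx(b,cv2.MORPH_CLOSE,np.ones((3,3)))
n,L,st,ce=cv2.connectedComponentsWithStats(b)
for i in range(1,n):
    if st[i][4]<150: continue
    m=(L==i).astype(np.uint8)
    cs=cv2.findContours(m,0,1)[0]; hh=cv2.convexHull(max(cs,key=len)); cv2.fillConvexPoly(m,hh,1)
    p=back(c,ce[i],40)[0]
    if st[i][4]<6000:
        print(ce[i],st[i],p); print(np.array(fitbox(c,m,44,18,6,56,[p[0],p[1],-13.])))
E
```

```text
2.65 [548.36 164.26 300.89] [ 0.01  0.   -0.01 -0.   -0.    0.  ]
tray [([553.7, 213.0, 6.6], 0.75)]
spacer1_c [([550.0, 240.9, 37.9], 0.86), ([417.3, 271.9, 28.9], 0.64), ([685.1, 273.5, 28.5], 0.58)]
old_cartridge [([535.1, 201.7, 4.6], 0.77)]
[313.92  55.44] [ 283   34   63   39 1307] [577.3  284.24  40.  ]
[ 577.74  284.51   -0.32  176.5  2142.75]
[293.45 119.96] [264 106  59  29 689] [548.81 241.52  40.  ]
[ 550.35  241.52   -0.14   92.62 1400.75]
[301.76 218.64] [ 275  201   53   42 1346] [532.44 156.52  40.  ]
[ 532.43  153.21   -0.16  152.81 1891.75]
```

View pics/w2.png

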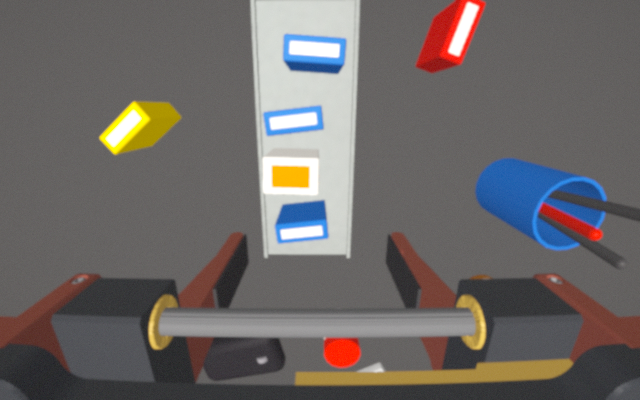

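```bash
cat >> h.py <<'E'
def state():
    o=readout.get_obs(); R=cv2.Rodrigues(o['orientation'])[0]
    yaw=np.arctan2(R[1,1],R[0,1])
    return o,o['ee_pos'],yaw,R
E
python3 - <<'E'
from h import *
np.set_printoptions(precision=3,suppress=True)
o,p,y,R=state(); print(p,y); print(R)
E
```

```text
[548.6   164.325 300.693] -0.2520623529266461
[[ 0.001  0.968 -0.249]
 [ 0.    -0.249 -0.968]
 [-1.     0.001 -0.001]]
```

Request:
apply_moves([
  [[-0.016,-0.011,-0.03,0.092],[-0.016,-0.011,-0.05,0.092],[-0.016,-0.011,-0.075,0.092],[-0.016,-0.011,-0.094,0.092],[-0.016,-0.011,-0.094,0.092]],
])

```text
t: 3.48
ee_pos: [532.1, 152.3, 205.1]
orientation: [1.325, 1.13, -1.329]
ft_force: [-0.2, 0.4, -1.1]
width: 87.8
```

Run:
```python
from h import *
o,p,y,R=state(); print(o['t'],p,y,o['ft_force'])
c=cam('wrist'); save(c[0],'w3.png')
c=cam('top'); save(cv2.resize(c[0][150:270,140:280],None,fx=5,fy=5),'t3.png')
```

```text
3.475 [532.14386895 152.25951275 205.05740752] -0.16134622438264826 [-0.18402262  0.42384348 -1.11807027]
```

View pics/w3.png

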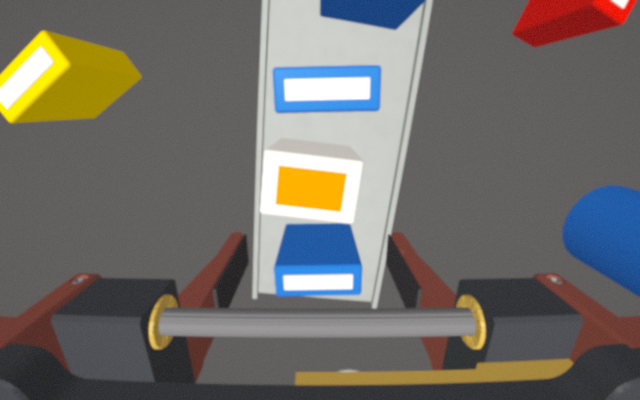

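View pics/t3.png

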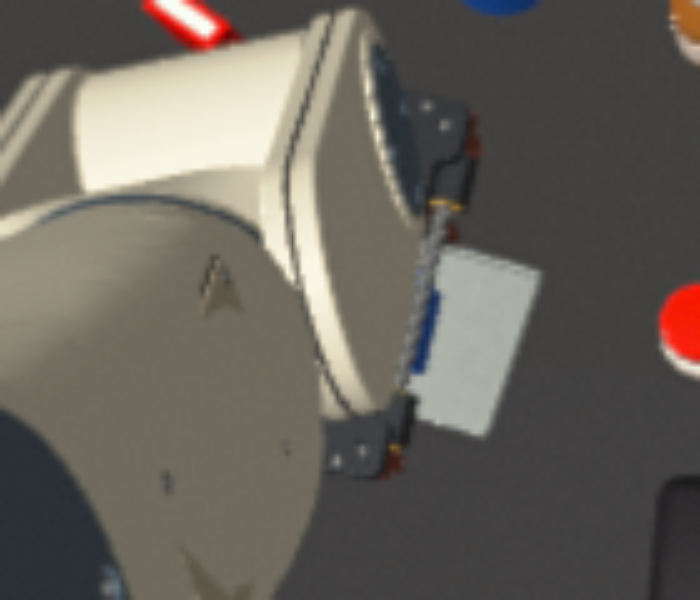

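The spacer (white top at (318,282)) sits square and centred between the fingers. Before closing I check its position along the thickness.

Run:
```python
from h import *
np.set_printoptions(precision=2,suppress=True)
o,p,y,R=state()
c=cam('wrist'); q=back(c,[[318,283],[327,89],[312,188]],62); print(q); print((q-p)@R)
```

```text
[[533.35 151.04  62.  ]
 [551.83 241.48  62.  ]
 [538.7  200.83  62.  ]]
[[144.55   0.69   1.14]
 [144.56   4.37 -91.09]
 [144.55  -2.05 -48.86]]
```

Request:
apply_moves([
  [[0,0,0,0],[0,0,0,0],[0,0,0,0],[0,0,0,0],[0,0,0,0]],
], gripper=0.03)

```text
t: 4.25
ee_pos: [532.6, 152.0, 206.3]
orientation: [1.328, 1.128, -1.327]
ft_force: [0.1, -0.1, 0.7]
width: 43.9
```

Gripped at 43.9 mm. I lift and carry to a viewing pose beyond the pusher.

Request:
apply_moves([
  [[0,0,0.04,0],[0,0,0.09,0],[0,-0.05,0.12,0.05],[0.01,-0.11,0.125,0.1],[0.02,-0.17,0.125,0.2],[0.03,-0.23,0.125,0.3],[0.035,-0.29,0.125,0.395],[0.045,-0.35,0.125,0.395]],
])

```text
t: 5.25
ee_pos: [577.3, -200.0, 331.2]
orientation: [1.035, 1.311, -1.035]
ft_force: [0.4, 0.6, 0.6]
width: 43.5
```

Request:
apply_moves([
  [[0.01,-0.05,0,0],[0.015,-0.09,0,0],[0.015,-0.09,0,0],[0.015,-0.09,0,0]],
])

```text
t: 5.75
ee_pos: [592.2, -287.5, 330.8]
orientation: [1.036, 1.312, -1.036]
ft_force: [0.0, -0.1, -0.2]
width: 43.6
```

Run:
```python
from h import *
np.set_printoptions(precision=2,suppress=True)
o,p,y,R=state(); print(o['t'],p,y,o['width'],o['qvel'])
c=cam('wrist'); save(c[0],'w4.png')
import pickle; pickle.dump((c,p),open('w4.pkl','wb'))
for l in ['bay','follower_grip','read_head','cartridge_c']:
    print(l,[(np.round(r['position'],1).tolist(),round(r['conf'],2)) for r in models.place_of('wrist',l)][:3])
```

```text
5.75 [ 592.19 -287.51  330.84] 0.2326852635591398 43.639472596015715 [ 0.02 -0.01  0.01 -0.    0.   -0.  ]
bay [([568.0, -197.6, 1.1], 0.8)]
follower_grip [([588.3, -273.9, 76.8], 0.76)]
read_head []
cartridge_c [([565.1, -184.3, 39.4], 0.94)]
```

View pics/w4.png

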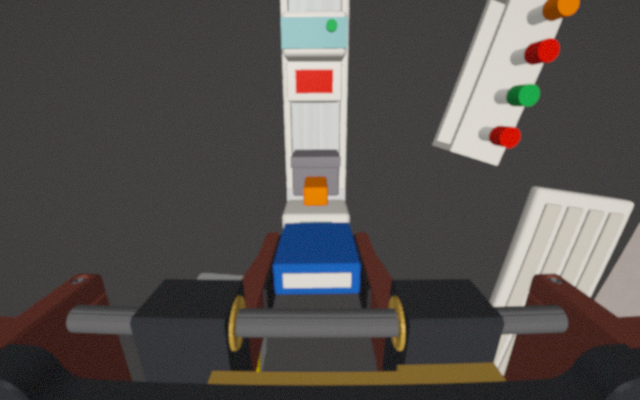

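The bay runs straight up the picture: read head at (315,32), cartridge at (314,80), pusher front top edge at about row 152, fin at (316,190). I zoom in to measure the edges.

Run:
```python
from h import *
import pickle
c,p=pickle.load(open('w4.pkl','rb'))
im=c[0][0:225,250:380]
a=cv2.resize(im,None,fx=6,fy=6,interpolation=cv2.INTER_CUBIC)
for r in range(0,225,10):
    cv2.putText(a,str(r),(0,r*6+5),0,.4,(255,255,0)); cv2.line(a,(28,r*6+3),(40,r*6+3),(255,255,0))
for x in range(250,380,10): cv2.line(a,((x-250)*6+3,0),((x-250)*6+3,8),(255,0,255)); 
save(a[:600],'w4a.png'); save(a[600:1350][:600],'w4b.png')
```

```text
(no output)
```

View pics/w4a.png

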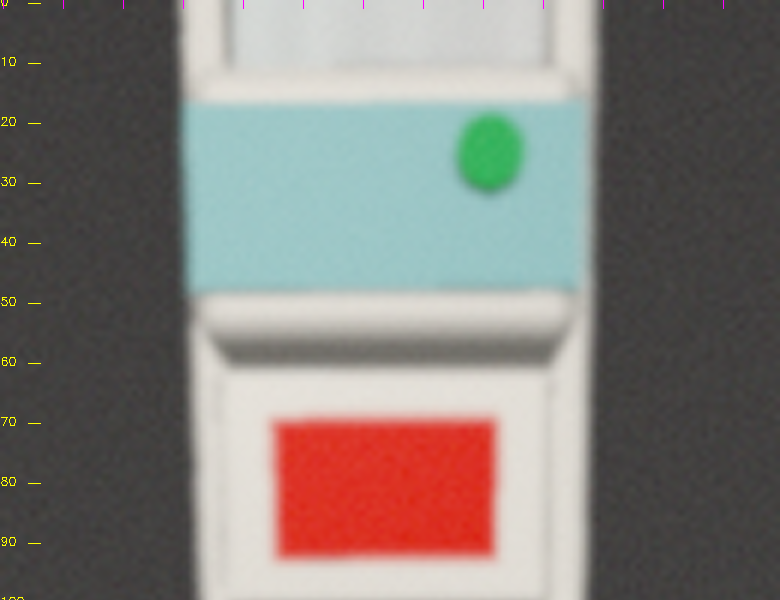

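View pics/w4b.png

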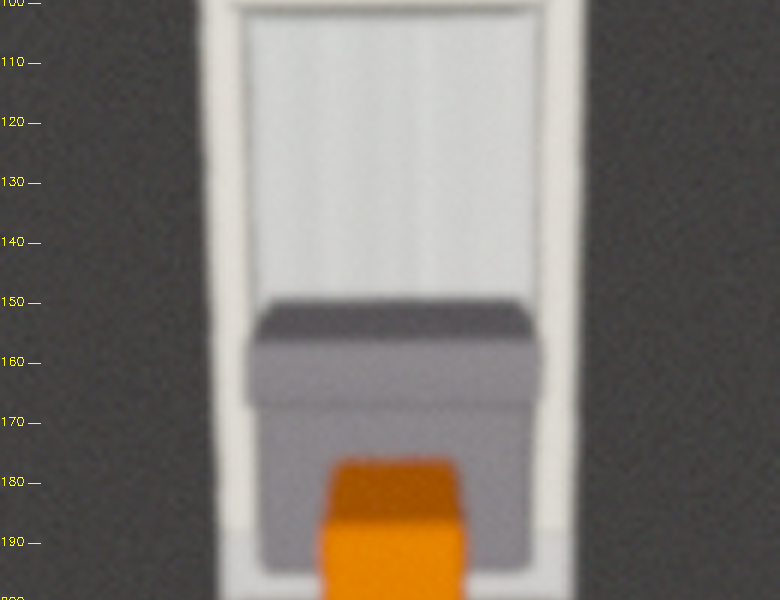

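Run:
```python
from h import *
import pickle
np.set_printoptions(precision=1,suppress=True)
c,p=pickle.load(open('w4.pkl','rb'))
g=lambda x,r,z: back(c,[[250+(x-3)/6,r]],z)[0]
d=dict(cart_far=g(385,60.5,68),cart_near=g(390,100.3,68),head=g(385,48.5,87),headbot=g(385,60,68),
push_top=g(393,156,64),push_bot=g(393,149.5,14),fin_front_top=g(393,186.5,92),
fin_l=g(325,190,92),fin_r=g(465,190,92),
rl1=g(203,120,24),rr1=g(583,120,24),rl2=g(181,5,24),rr2=g(597,5,24),rl3=g(215,180,24),rr3=g(575,180,24),
redL=g(276,80,68),redR=g(496,80,68),tealL=g(186,40,87),tealR=g(580,40,87))
for k,v in d.items(): print(k,v)
m1=(d['rl1']+d['rr1'])/2;m2=(d['rl2']+d['rr2'])/2;m3=(d['rl3']+d['rr3'])/2
print(m1,m2,m3)
t=m2-m3; yaw=np.arctan2(-t[0],t[1]); print('yaw',yaw)
u=np.array([-np.sin(yaw),np.cos(yaw)]); v=np.array([np.cos(yaw),np.sin(yaw)])
pt=(d['push_top'][:2]+d['push_bot'][:2])/2
B=pt+45*u
for k,w in d.items(): print(k,'y',(w[:2]-pt)@u-45,'x',(w[:2]-m1[:2])@v)
print('tcp',(p[:2]-pt)@u-45,(p[:2]-m1[:2])@v)
print('pt',pt,'u',u,'v',v)
```

```text
cart_far [ 561.7 -171.2   68. ]
cart_near [ 569.1 -200.    68. ]
head [ 560.8 -166.2   87. ]
headbot [ 561.6 -170.8   68. ]
push_top [ 579.9 -244.6   64. ]
push_bot [ 579.8 -245.7   14. ]
fin_front_top [ 584.7 -263.9   92. ]
fin_l [ 576.5 -268.8   92. ]
fin_r [ 594.6 -264.6   92. ]
rl1 [ 543.  -223.5   24. ]
rr1 [ 603.  -209.4   24. ]
rl2 [ 519.9 -126.8   24. ]
rr2 [ 579.6 -112.8   24. ]
rl3 [ 556.8 -281.9   24. ]
rr3 [ 617.2 -267.7   24. ]
redL [ 550.9 -188.4   68. ]
redR [ 579.3 -181.8   68. ]
tealL [ 536.6 -166.1   87. ]
tealR [ 581.9 -155.4   87. ]
[ 573.  -216.5   24. ] [ 549.8 -119.8   24. ] [ 587.  -274.8   24. ]
yaw 0.2358535626673115
cart_far y 31.18196523992492 x -0.4212953295622463
cart_near y 1.3746111763270648 x 0.04267374363433321
head y 36.23648893231632 x -0.1555736059109387
headbot y 31.544941774437717 x -0.4187633635114689
push_top y -44.49614991822321 x 0.14388613486932614
push_bot y -45.50385008177679 x -0.24606149477341752
fin_front_top y -64.4068802485813 x 0.23869426011842432
fin_l y -67.25561051700853 x -8.81186218009093
fin_r y -67.32540266363362 x 9.783478015851056
rl1 y -15.382258597062986 x -30.823070752981454
rr1 y -15.652636176655626 x 30.82307075298135
rl2 y 84.03120684157582 x -30.700958156135787
rr2 y 83.69734650566372 x 30.671856452698286
rl3 y -75.40582999341343 x -31.011814845477094
rr3 y -75.6441634663617 x 30.98271314203969
redL y 16.89961783781036 x -14.96886975995648
redR y 16.75771635139079 x 14.183805710878161
tealL y 41.9897395020858 x -23.660891975007704
tealR y 41.74180915443037 x 22.936517285711282
tcp -89.07617900479165 2.056666315958699
pt [ 579.8 -245.1] u [-0.2  1. ] v [1.  0.2]
```

The gap works out at about 46.5 mm (pusher face at bay y -45, cartridge face at y about +1.4). One spacer leaves 28 mm, more than the 26 mm travel. Two leave about 10 mm, and three do not fit, so two are needed. I move over the gap and check before lowering.

Request:
apply_moves([
  [[-0.011,0.04,0,0.003],[-0.0214,0.0777,-0.01,0.003],[-0.0214,0.0777,-0.055,0.003],[-0.0214,0.0777,-0.055,0.003],[-0.0214,0.0777,-0.055,0.003]],
])

```text
t: 6.62
ee_pos: [571.7, -210.5, 277.3]
orientation: [1.034, 1.311, -1.033]
ft_force: [0.3, -0.3, 0.1]
width: 43.9
```

Run:
```python
from h import *
np.set_printoptions(precision=2,suppress=True)
o,p,y,R=state(); print(o['t'],p,y,o['width'])
pt=np.array([579.8,-245.1]);u=np.array([-.2337,.9723]);v=np.array([.9723,.2337])
print((p[:2]-pt)@u-45,(p[:2]-[573,-216.5])@v)
c=cam('wrist'); save(c[0],'w5.png')
```

```text
6.625 [ 571.75 -210.49  277.3 ] 0.23616421968490375 43.943147630855364
-9.465758448149039 0.18727347023462831
```

View pics/w5.png

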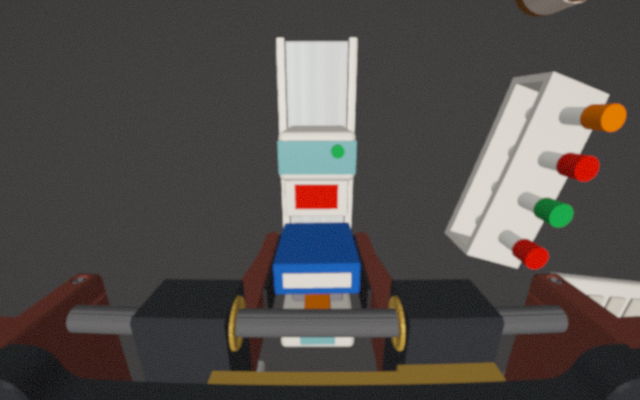

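The held spacer is centred on the bay (column 317 for both rails and spacer). I lower it.

Request:
apply_moves([
  [[0,0.001,-0.02,0],[0,0.001,-0.035,0],[0,0.001,-0.05,0],[0,0.001,-0.058,0],[0,0.001,-0.064,0],[0,0.001,-0.064,0]],
])

```text
t: 7.42
ee_pos: [571.6, -210.1, 211.9]
orientation: [1.034, 1.31, -1.034]
ft_force: [0.3, -5.2, 3.1]
width: 44.1
```

Run:
```python
from h import *
np.set_printoptions(precision=2,suppress=True)
o,p,y,R=state(); print(o['t'],p,y,o['width'],o['ft_force'])
c=cam('wrist'); save(c[0],'w6.png')
```

```text
7.425 [ 571.62 -210.1   211.87] 0.2356739009940346 44.08834096420214 [ 0.25 -5.17  3.05]
```

View pics/w6.png

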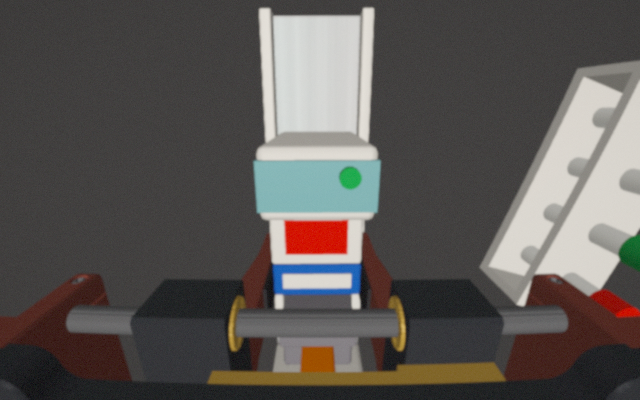

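The spacer stands against the cartridge, with light contact (5 N) and the floor reached. I release and rise.

Request:
apply_moves([
  [[0,0,0,0],[0,0,0,0],[0,0,0,0],[0,0,0,0],[0,0,0.03,0],[0,0,0.08,0],[0,0,0.12,0],[0,0.01,0.12,0]],
], gripper=0.0878)

```text
t: 8.48
ee_pos: [572.2, -199.8, 335.8]
orientation: [1.035, 1.305, -1.031]
ft_force: [0.3, -1.0, 1.1]
width: 87.8
```

Run:
```python
from h import *
np.set_printoptions(precision=2,suppress=True)
o,p,y,R=state(); print(o['t'],p,y,o['width'],o['ft_force'])
c=cam('wrist'); save(c[0],'w7.png')
```

```text
8.475 [ 572.19 -199.84  335.78] 0.23527051224678736 87.78269746889193 [ 0.29 -1.02  1.11]
```

View pics/w7.png

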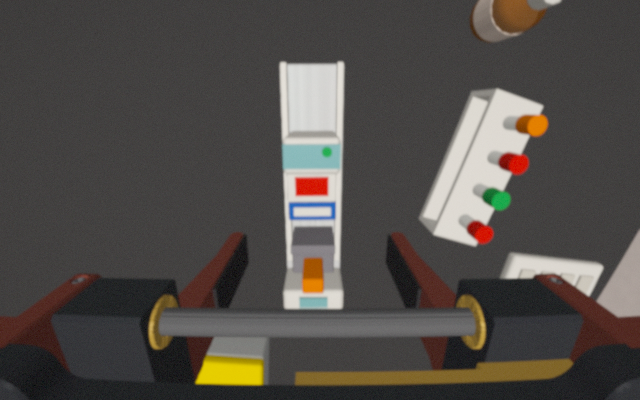

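The spacer stands upright against the cartridge at (312,211). Next is the second spacer, at the +y end of the tray.

Request:
apply_moves([
  [[0,0.05,0,0],[0,0.11,0,-0.1],[0,0.17,0,-0.2],[0,0.23,0,-0.3],[0.002,0.29,0,-0.4],[0.004,0.35,-0.005,-0.5],[0.006,0.41,-0.03,-0.535],[0.006,0.45,-0.055,-0.535]],
])

```text
t: 9.52
ee_pos: [576.2, 253.1, 275.1]
orientation: [1.424, 1.054, -1.427]
ft_force: [1.5, 0.3, -0.1]
width: 87.9
```

Request:
apply_moves([
  [[0,0.03,-0.02,0],[0,0.034,-0.02,0],[0,0.034,-0.02,0]],
])

```text
t: 9.9
ee_pos: [576.8, 284.3, 256.5]
orientation: [1.424, 1.053, -1.427]
ft_force: [0.5, 0.6, 0.3]
width: 87.6
```

Run:
```python
from h import *
np.set_printoptions(precision=2,suppress=True)
o,p,y,R=state(); print(o['t'],p,y,o['width'],o['qvel'])
c=cam('wrist'); save(c[0],'w8.png')
im=c[0]; hsv=cv2.cvtColor(im,cv2.COLOR_RGB2HSV)
b=((hsv[...,0]>100)&(hsv[...,0]<130)&(hsv[...,1]>100)).astype(np.uint8)
n,L,st,ce=cv2.connectedComponentsWithStats(b)
for i in range(1,n):
    if st[i][4]<150: continue
    m=(L==i).astype(np.uint8)
    cs=cv2.findContours(m,0,1)[0]; hh=cv2.convexHull(max(cs,key=len)); cv2.fillConvexPoly(m,hh,1)
    q=back(c,ce[i],40)[0]
    if st[i][4]<9000:
        print(ce[i],st[i],q); print(np.array(fitbox(c,m,44,18,6,56,[q[0],q[1],-13.])))
```

```text
9.9 [576.78 284.33 256.52] -0.2985158031247377 87.58361712730981 [-0.02 -0.02 -0.   -0.   -0.   -0.  ]
[308.96 251.41] [ 269  201   82  109 4553] [564.47 265.53  40.  ]
[ 554.6   247.72   -0.43 3614.56 6916.75]
```

View pics/w8.png

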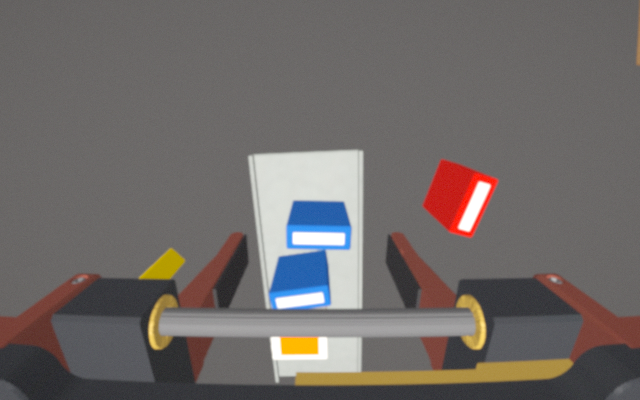

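Spacer A's white label is at (319,238), square with the fingers.

Run:
```python
from h import *
np.set_printoptions(precision=2,suppress=True)
o,p,y,R=state()
c=cam('wrist'); im=c[0]
w=(im.min(2)>200).astype(np.uint8); w[:, :280]=0; w[:,360:]=0; w[:225]=0; w[255:]=0
n,L,st,ce=cv2.connectedComponentsWithStats(w)
i=1+np.argmax(st[1:,4]); print(st[i],ce[i])
ys,xs=np.where(L==i)
q=back(c,np.c_[xs,ys],62)[:,:2]; m=q.mean(0)
r=cv2.minAreaRect(q.astype(np.float32)); print(r)
print('pos',m,'rel',R.T@(np.r_[m,62]-p))
```

```text
[292 231  52  13 627] [317.11 237.4 ]
((577.767333984375, 284.4176330566406), (8.876320838928223, 34.54072570800781), 72.8440933227539)
pos [577.46 284.23] rel [195.2    0.31  -0.54]
```

Request:
apply_moves([
  [[0.001,0,-0.02,0],[0.001,0,-0.04,0],[0.001,0,-0.05,0],[0.001,0,-0.05,0]],
])

```text
t: 10.5
ee_pos: [577.7, 284.3, 205.8]
orientation: [1.424, 1.053, -1.428]
ft_force: [-0.4, -0.2, 0.7]
width: 87.7
```

Request:
apply_moves([
  [[0,0,0,0],[0,0,0,0],[0,0,0,0],[0,0,0,0],[0,0,0,0]],
], gripper=0.03)

```text
t: 11.12
ee_pos: [578.2, 284.7, 207.5]
orientation: [1.426, 1.053, -1.426]
ft_force: [-0.6, 0.2, 1.0]
width: 44.1
```

Run:
```python
from h import *
np.set_printoptions(precision=2,suppress=True)
o,p,y,R=state(); print(o['t'],p,y,o['width'],o['ft_force'])
c=cam('wrist'); save(c[0],'w9.png')
im=c[0]; w=(im.min(2)>200).astype(np.uint8); w[:, :270]=0; w[:,370:]=0; w[:260]=0; w[305:]=0
n,L,st,ce=cv2.connectedComponentsWithStats(w)
i=1+np.argmax(st[1:,4]); print(st[i],ce[i])
print(R.T@(back(c,ce[i],62)[0]-p))
```

```text
11.125 [578.22 284.7  207.52] -0.29896446839770974 44.057107178987465 [-0.57  0.21  0.96]
[ 283  274   68   16 1013] [316.45 281.33]
[145.52  -0.02   0.78]
```

View pics/w9.png

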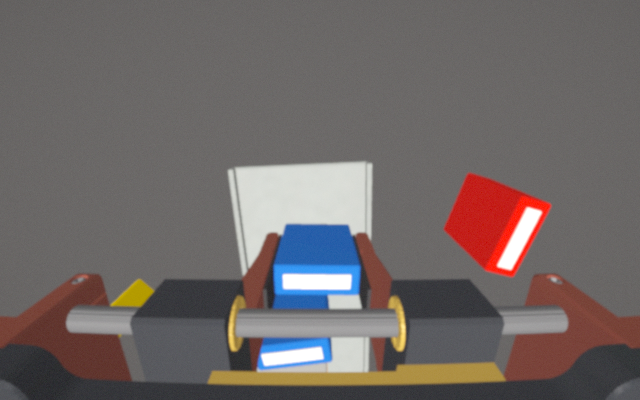

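Gripped at 44.1 mm. I carry it to the gap, 21 mm behind the first spacer's position.

Request:
apply_moves([
  [[0,0,0.04,0],[0,0,0.09,0],[0,-0.05,0.12,0.08],[0,-0.11,0.125,0.16],[0,-0.17,0.125,0.25],[0,-0.23,0.125,0.35],[0,-0.29,0.125,0.45],[0,-0.35,0.125,0.535]],
])

```text
t: 12.18
ee_pos: [577.9, -67.2, 332.4]
orientation: [1.031, 1.313, -1.031]
ft_force: [0.6, -0.6, -1.1]
width: 44.2
```

Request:
apply_moves([
  [[0,-0.06,0,0],[-0.001,-0.12,0,0],[-0.0017,-0.165,-0.02,0],[-0.0017,-0.165,-0.055,0],[-0.0017,-0.165,-0.055,0],[-0.0017,-0.165,-0.055,0]],
])

```text
t: 12.92
ee_pos: [576.8, -230.0, 278.0]
orientation: [1.033, 1.312, -1.033]
ft_force: [-0.4, -0.2, -0.4]
width: 44.0
```

Run:
```python
from h import *
np.set_printoptions(precision=2,suppress=True)
o,p,y,R=state(); print(o['t'],p,y,o['width'],o['ft_force'])
c=cam('wrist'); save(c[0],'w10.png')
```

```text
12.925 [ 576.82 -229.97  278.03] 0.236631932994968 44.03035929364389 [-0.37 -0.24 -0.4 ]
```

View pics/w10.png

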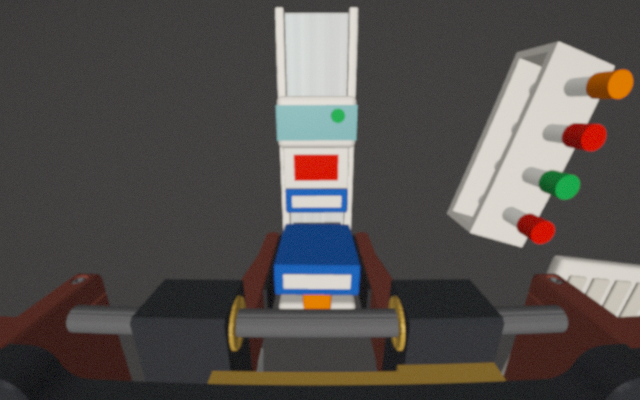

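Run:
```python
from h import *
np.set_printoptions(precision=2,suppress=True)
o,p,y,R=state(); c=cam('wrist')
for r in (189,213): print(r,'rel', R.T@(back(c,[[317,r]],68)[0]-p))
g=cv2.resize(c[0][180:300,260:375],None,fx=6,fy=5,interpolation=cv2.INTER_CUBIC); save(g,'w10b.png')
# held spacer label height z: bottom ~ 6+(278-207)=77 -> top 133
print(R.T@(back(c,[[316.5,282]],132.5)[0]-p))
```

```text
189 rel [210.53  -0.12 -30.18]
213 rel [210.55  -0.13 -12.46]
[146.06  -0.39   1.51]
```

View pics/w10b.png

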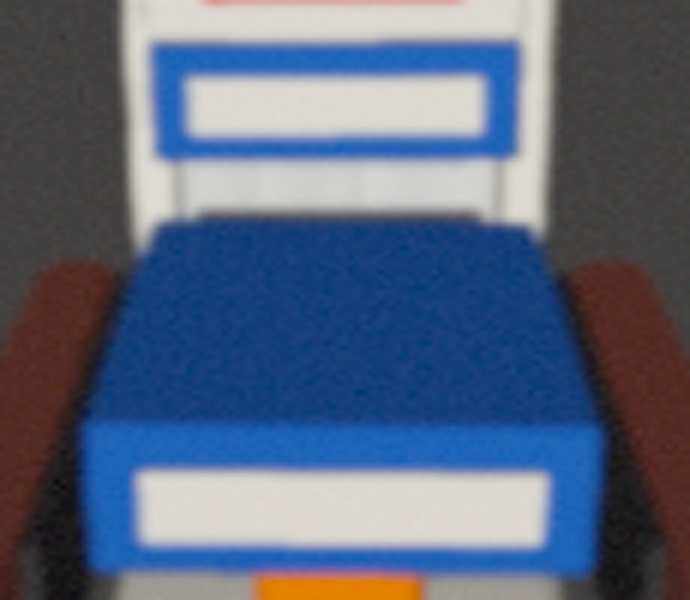

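There is about 4–5 mm clearance ahead of the held spacer and about 5 mm behind it. I lower it.

Request:
apply_moves([
  [[0,0,-0.02,0],[0,0,-0.035,0],[0,0,-0.05,0],[0,0,-0.058,0],[0,0,-0.0645,0],[0,0,-0.0645,0]],
])

```text
t: 13.78
ee_pos: [576.7, -230.5, 213.0]
orientation: [1.034, 1.311, -1.033]
ft_force: [-0.3, 0.3, 0.3]
width: 43.6
```

Run:
```python
from h import *
np.set_printoptions(precision=2,suppress=True)
o,p,y,R=state(); print(o['t'],p,y,o['width'],o['ft_force'])
c=cam('wrist'); save(c[0],'w11.png')
```

```text
13.775 [ 576.72 -230.52  213.03] 0.2358758710109277 43.603385898842674 [-0.31  0.34  0.26]
```

View pics/w11.png

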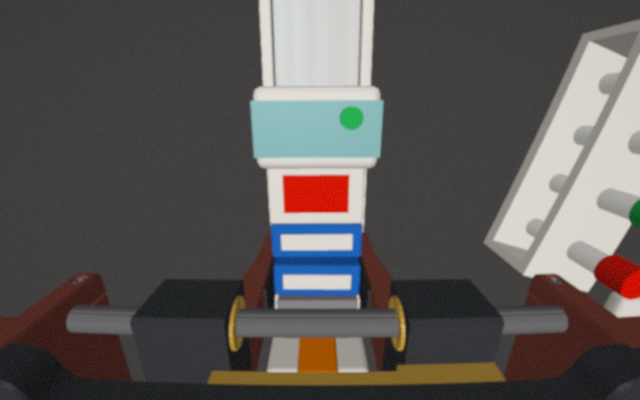

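Both spacers are upright behind the red cartridge, at (317,241) and (317,278). I touch down, release and rise.

Request:
apply_moves([
  [[0,0,-0.001,0],[0,0,-0.001,0]],
])

```text
t: 14.08
ee_pos: [576.7, -230.5, 213.0]
orientation: [1.034, 1.311, -1.033]
ft_force: [-3.8, -0.5, 9.9]
width: 44.1
```

Request:
apply_moves([
  [[0,0,0,0],[0,0,0,0],[0,0,0,0],[0,0,0,0],[0,0,0.03,0],[0,0,0.08,0],[0.005,-0.02,0.1,0],[0.0105,-0.042,0.1,0]],
], gripper=0.0878)

```text
t: 15.08
ee_pos: [587.8, -273.1, 313.7]
orientation: [1.033, 1.308, -1.032]
ft_force: [-0.5, -0.4, -0.0]
width: 87.8
```

Request:
apply_moves([
  [[0,0,0,0],[0,0,0,0]],
])

```text
t: 15.32
ee_pos: [586.3, -272.1, 309.9]
orientation: [1.034, 1.315, -1.035]
ft_force: [-0.4, -0.5, 0.1]
width: 87.8
```

Run:
```python
from h import *
np.set_printoptions(precision=2,suppress=True)
o,p,y,R=state(); print(o['t'],p,y,o['width'],o['ft_force'])
c=cam('wrist'); save(c[0],'w12.png')
im=c[0]; hsv=cv2.cvtColor(im,cv2.COLOR_RGB2HSV)
b=((hsv[...,0]>5)&(hsv[...,0]<20)&(hsv[...,1]>200)&(hsv[...,2]>200)).astype(np.uint8)
b[:,:280]=0; b[:,360:]=0
n,L,st,ce=cv2.connectedComponentsWithStats(b)
for i in range(1,n):
    if st[i][4]>40: print(st[i],ce[i],R.T@(back(c,ce[i],92)[0]-p))
```

```text
15.325 [ 586.3  -272.08  309.92] 0.23535965194000197 87.83985568918483 [-0.36 -0.47  0.14]
[307 216  24  18 424] [318.52 224.58] [217.92   1.    -0.49]
```

View pics/w12.png

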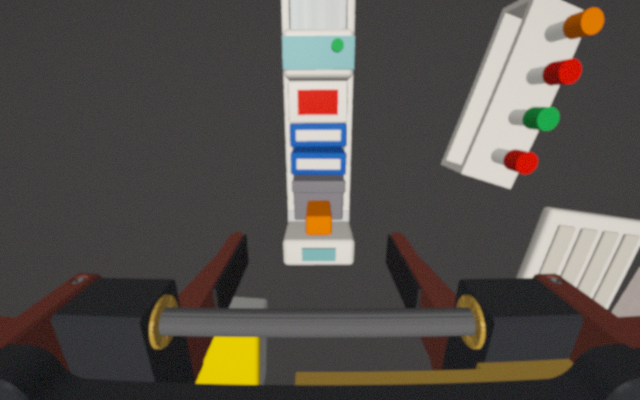

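Both spacers stand upright in the bay. The fin top at (318,225) is within 1 mm of the grasp point, so I lower onto the fin.

Request:
apply_moves([
  [[0.0008,0.0005,-0.03,0],[0.0008,0.0005,-0.055,0],[0.0008,0.0005,-0.068,0],[0.0008,0.0005,-0.068,0]],
])

```text
t: 15.88
ee_pos: [587.4, -271.3, 242.5]
orientation: [1.033, 1.314, -1.034]
ft_force: [0.3, -0.5, 0.6]
width: 87.9
```

Request:
apply_moves([
  [[0,0,0,0],[0,0,0,0],[0,0,0,0],[0,0,0,0],[0,0,0,0],[0,0,0,0],[0,0,0,0],[0,0,0,0]],
], gripper=0.01)

```text
t: 16.88
ee_pos: [587.4, -272.0, 243.8]
orientation: [1.033, 1.313, -1.034]
ft_force: [-3.0, -1.4, 2.9]
width: 19.8
```

Run:
```python
from h import *
np.set_printoptions(precision=2,suppress=True)
o,p,y,R=state(); print(o['t'],p,y,o['width'],o['ft_force'])
c=cam('wrist'); save(c[0],'w13.png')
```

```text
16.875 [ 587.35 -271.98  243.76] 0.23624845064716077 19.803595532248004 [-2.97 -1.44  2.85]
```

View pics/w13.png

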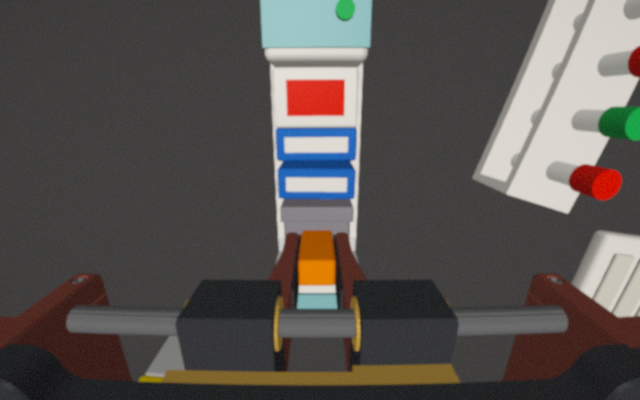

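The fin is gripped at 19.8 mm. I slide the pusher forward in steps.

Request:
apply_moves([
  [[-0.0004,0.0015,0,0],[-0.0007,0.003,0,0],[-0.0011,0.0045,0,0],[-0.0014,0.0058,0,0],[-0.0014,0.0058,0,0],[-0.0014,0.0058,0,0]],
])

```text
t: 17.68
ee_pos: [586.0, -266.5, 243.8]
orientation: [1.033, 1.312, -1.034]
ft_force: [-4.0, -3.9, 2.3]
width: 19.7
```

```bash
cat >> h.py <<'E'
def push():
    o,p,y,R=state(); u=np.array([-.2337,.9723]);v=np.array([.9723,.2337])
    d=p[:2]-[587.35,-271.98]
    print('t',o['t'],'along',d@u,'lat',d@v,'z',p[2],'F along',o['ft_force'][:2]@u,'lat',o['ft_force'][:2]@v,'fz',o['ft_force'][2],'w',o['width'])
E
python3 -c "
from h import *
push(); push(); c=cam('wrist'); save(c[0],'w14.png'); push()"
```

```text
t 17.675 along 5.611634696482043 lat -0.05567647225119788 z 243.779112805254 F along -2.8412815688520117 lat -4.845202933127753 fz 2.3357462916632445 w 19.704206420319654
t 17.675 along 5.611634696482043 lat -0.05567647225119788 z 243.779112805254 F along -2.8412815688520117 lat -4.845202933127753 fz 2.3357462916632445 w 19.704206420319654
t 17.725 along 5.608817285359613 lat -0.04064067072393126 z 243.78357809756176 F along -3.2671231954528204 lat -5.723667932776097 fz 1.7296797762024319 w 19.497275607246586
```

View pics/w14.png

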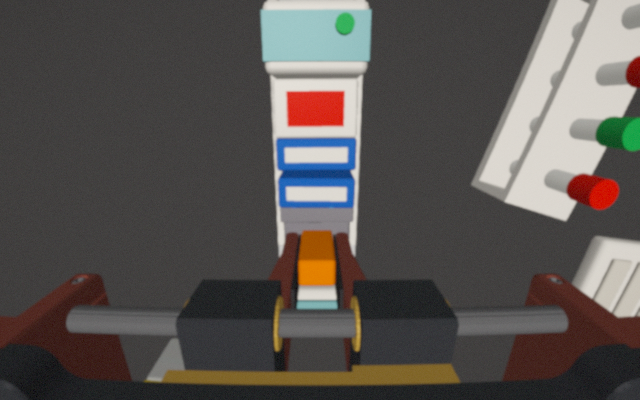

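Only spring force so far (about 3 N), and the pusher is just reaching the spacers. I continue in small steps.

Request:
apply_moves([
  [[-0.0007,0.001,0,0],[-0.0009,0.0019,0,0],[-0.0009,0.0019,0,0]],
])

```text
t: 18.1
ee_pos: [585.4, -264.6, 243.8]
orientation: [1.033, 1.311, -1.034]
ft_force: [-2.3, -4.3, 0.8]
width: 19.7
```

Request:
apply_moves([
  [[-0.0002,0.001,0,0],[-0.0002,0.001,0,0],[-0.0002,0.001,0,0]],
])

```text
t: 18.48
ee_pos: [585.2, -263.7, 243.8]
orientation: [1.033, 1.311, -1.034]
ft_force: [-2.6, -5.1, -0.0]
width: 19.8
```

```bash
python3 -c "
from h import *
push()"
```

```text
t 18.475 along 8.611748112340049 lat -0.1885400668165837 z 243.79050546415317 F along -4.357725673796069 lat -3.6952029377571334 fz -0.04569067202640076 w 19.7778044125433
```

Request:
apply_moves([
  [[-0.0002,0.001,0,0],[-0.0002,0.001,0,0],[-0.0002,0.001,0,0]],
])

```text
t: 18.85
ee_pos: [585.0, -262.7, 243.8]
orientation: [1.033, 1.311, -1.034]
ft_force: [-2.9, -4.7, -0.2]
width: 20.0
```

```bash
python3 -c "
from h import *
push();c=cam('wrist'); save(c[0],'w15.png')"
```

```text
t 18.85 along 9.616009466166991 lat -0.15385947749966092 z 243.8182077289537 F along -3.8610226000956573 lat -3.8660972059728165 fz -0.1607268468975288 w 19.96850204122864
```

View pics/w15.png

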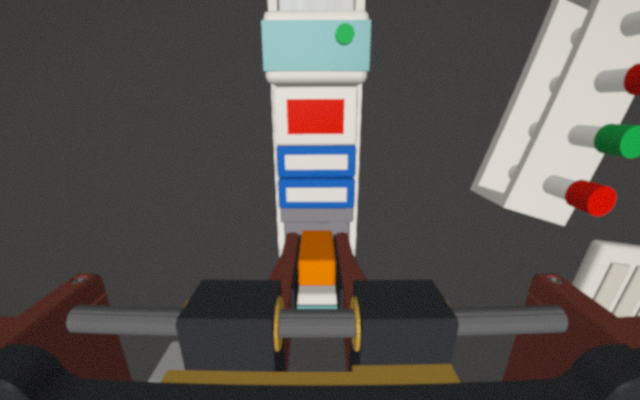

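The row is almost closed, with the spacers at (316,161) and (316,193) nearly touching. I keep stepping in 0.5–1 mm.

Request:
apply_moves([
  [[-0.0001,0.0005,0,0],[-0.0002,0.001,0,0],[-0.0002,0.001,0,0],[-0.0002,0.001,0,0]],
])

```text
t: 19.4
ee_pos: [584.7, -261.9, 243.8]
orientation: [1.032, 1.311, -1.034]
ft_force: [-2.8, -6.3, -0.3]
width: 19.9
```

```bash
python3 -c "
from h import *
push()"
```

```text
t 19.4 along 10.402797787974325 lat -0.1950646107276961 z 243.8120490425506 F along -5.464567370919176 lat -4.158615878314175 fz -0.25417655848869686 w 19.894385661599884
```

Rising slightly (10.4 mm); half-millimetre steps next.

Request:
apply_moves([
  [[-0.0001,0.0005,0,0],[-0.0001,0.0005,0,0],[-0.0001,0.0005,0,0]],
])

```text
t: 19.77
ee_pos: [584.7, -261.8, 243.8]
orientation: [1.032, 1.31, -1.034]
ft_force: [-3.2, -8.7, -0.2]
width: 20.1
```

```bash
python3 -c "
from h import *
push()"
```

```text
t 19.775 along 10.499247482973189 lat -0.2282673191701542 z 243.8353554758237 F along -7.709100243156449 lat -5.160616204512546 fz -0.16907663385228466 w 20.13879822163186
```

Request:
apply_moves([
  [[-0.0001,0.0005,0,0],[-0.0001,0.0005,0,0],[-0.0001,0.0005,0,0]],
])

```text
t: 20.15
ee_pos: [584.6, -261.7, 243.8]
orientation: [1.032, 1.309, -1.034]
ft_force: [-2.9, -10.1, -2.0]
width: 19.6
```

```bash
python3 -c "
from h import *
push()"
```

```text
t 20.15 along 10.659011083504682 lat -0.235366457717436 z 243.84598853347833 F along -9.120108318874976 lat -5.170777011727308 fz -1.9586345688838878 w 19.642541295337487
```

The row has closed at 10.6 mm of travel and resistance is now climbing. With a spring of about 3.7 N, I aim for about 13–14 N total.

Request:
apply_moves([
  [[-0.0001,0.0005,0,0],[-0.0002,0.001,0,0],[-0.0002,0.001,0,0],[-0.0002,0.001,0,0]],
])

```text
t: 20.65
ee_pos: [584.5, -261.4, 243.9]
orientation: [1.031, 1.308, -1.035]
ft_force: [-2.4, -15.3, -2.2]
width: 20.0
```

```bash
python3 -c "
from h import *
push()
for i in range(4): c=cam('wrist'); push()
save(c[0],'w16.png'); s=cam('scene'); save(cv2.resize(s[0][150:280,200:500],None,fx=2.6,fy=2.6,interpolation=cv2.INTER_CUBIC),'s16.png'); push()"
```

```text
t 20.65 along 10.946977851302233 lat -0.31705168160509584 z 243.85846176297102 F along -14.275456817338936 lat -5.9005956690557095 fz -2.1647567877844587 w 20.012904693697863
t 20.7 along 10.946339952101493 lat -0.31710724248506533 z 243.84899735840153 F along -13.950163077543845 lat -6.092409857836947 fz -3.334697771156239 w 19.74907708677876
t 20.75 along 10.968655591657376 lat -0.3081306834101011 z 243.84479398543562 F along -13.40623367305485 lat -5.492798432581672 fz -3.490679601495663 w 20.294873632679163
t 20.8 along 10.972264818264003 lat -0.30818902037310136 z 243.84919557531876 F along -14.36891883621247 lat -4.780923616857362 fz -3.285100702703877 w 19.624530635577987
t 20.85 along 10.966498755978268 lat -0.3159547684926087 z 243.82308193801967 F along -14.037210777572907 lat -4.87959222285921 fz -3.027734720995446 w 20.086312982226747
t 20.9 along 10.968740091516432 lat -0.313551769649515 z 243.83662150379146 F along -14.0297327595275 lat -5.557146174267037 fz -1.9350870020620654 w 19.702914645349576
```

View pics/w16.png

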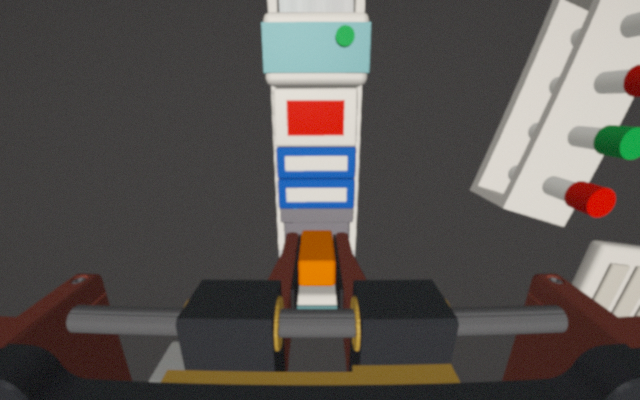

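View pics/s16.png

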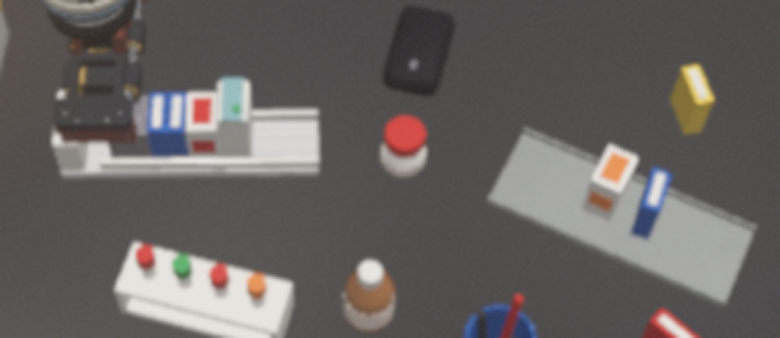

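In both views the row is closed and upright: read head, cartridge, spacer, spacer, pusher. The third spacer and the old cartridge are still on the tray. The total push is steady at 14 N, which leaves about 10 N on the row after the spring. Handing in.

```bash
python3 -c "
from h import *
print(workorder.close_job()); push()"
```

```text
the job is handed in; nothing more can be done
None
the job is handed in; nothing more can be done
```

I stood two blue spacers in the gap, then gripped the pusher's fin and slid it forward until it clamped the row against the read head. I handed the job in at about 21 s, still holding the pusher.

- **Travel:** the row closed at about 10.5 mm of the pusher's 26 mm. One spacer would have left about 28 mm by my measurement, too much to close, and a third would not have fitted.
- **Force:** the wrist read a steady 14 N along the bay. Taking off about 3.7 N for the spring leaves roughly 10 N on the row. A side load of about 5 N and a vertical load of 2–3.5 N remained on the grip.
- **Last pictures:** all parts stood upright and touching, and the third spacer and the old cartridge were still standing on the tray. I disturbed nothing else that I could see.
- **Disagreement:** the first spacer touched the cartridge 1–2 mm sooner than I had measured (about 5 N), which did no harm.

After the hand-in no further reading was possible, so the last force check is from just before it.

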